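# Kit up the parts of a pivot bracket at the welding bench

### The arm

A 6-joint arm with a two-finger parallel gripper is mounted at the origin on the work surface. World frame = base frame: x ahead of the robot, y to its left, z up, the work surface at z = 0. Lengths are in mm, angles in rad, forces in N, time in s.
With the tool pointing down it reaches from about 350 to 850 mm from the base axis. Payload 8.1 kg.
Tool frame: the origin (TCP) lies on the centre line of the jaws, within the pads' length; the fingertips stand 25 mm ahead of it and the grasp point (between the pads) lies 6 mm ahead of it; z points along the fingers, y is the direction in which the jaws open and shut (so a half turn about z gives the same grasp; the last joint's range is limited). The gripper opens to 93 mm and grips with 3 to 60 N. Pads are 15 mm wide; open, the fingers measure 128 mm over their backs; the gripper's body (75 mm by 188 mm) begins 65 mm behind the grasp point.
Start: joints at [-1.367, 0.13, 1.488, -0, 1.523, -0.085], TCP at [170.901, -575.15, 243.635] pointing down, gripper open.
Joint ranges: [-2.96, 2.96], [-0.89, 2.26], [0.02, 2.5], [-1.34, 4.48], [0, 2.73], [-2.66, 2.66]. Speed limits (rad/s): [2.39, 2.39, 2.79, 3.14, 3.14, 3.14].

### API

Orientations are given as a unit quaternion [x, y, z, w].
In Python, from rig import read_state, get_image, calibration, hand_in gives the robot as it stands.
- The arm moves only by the shell command python3 -m jog 'ROWS' [FORCE]. ROWS is JSON, a list of rows, each a list of 5 numbers: the shift along the tool's x, y, z in cm, then the turn about the tool's z in rad, then the finger opening in cm, from 0 to 9.3. A call has 1 to 12 rows; each row shifts and turns the commanded pose from where the row before left it, along the tool's axes as they then stand; what a row does not reach is not made up. A row lasts 1/12 s, in which the tool goes at most 41.7 mm and 7.16 degrees, less where a joint would pass 70% of its speed; a pose out of reach is approached as far as the arm can. A call with a gripper value outside its range is refused whole. The fingers move at their own pace and stop on an object; FORCE is the grip in N (left out, the last holds). Time passes only in rows, so rows that do not move let the fingers close. It gives the time, the measured TCP pose, the force and the opening at its end, in the units of the state.
- read_state(): the state, without advancing time (a new reading comes with each control period).
- get_image(name): name is "scene" or "top"; returns the picture (400x640x3 uint8, red, green, blue); there is no depth.
- calibration(name): a dict with "fov_y" (degrees; the focal length in pixels is half the picture's height over the tangent of half this angle, whatever the lens; pixels are square), "cx", "cy" (the principal point, pixels), "origin" and "attitude" of the camera in the world. Camera axes: x right, y down, z forward; pixel columns grow to the right and rows downward; lengths in mm; the calibration is good to about 2 mm. A picture is of the moment at which its call begins. calibration takes no time and is no camera call.
- hand_in(): hands the job in, once; it reports no verdict.
The state is a dict: "time": time; "joints": joint angles; "joint_velocities": joint speeds; "joint_torque": joint torques, N m; "ee_pos": TCP position; "eef_rot": TCP orientation; "wrist_force": force on the tool from outside, world axes, zero at the start; "moment": the same for the moment, N m; "gripper_width": finger opening in mm.
Only numpy, scipy, OpenCV 4.12 (cv2) and the standard library are available. Lean on these libraries where they do the work, as an engineer would, in place of code of your own. Each camera call takes 0.05 s, during which the arm holds its last target.

### The job

Kit up the parts for one pivot bracket in the plywood tray: the base plate with the four bolt holes flat in the plain open bay, one square-cut tube lying in each of the two slots of the divided bay, and the pipe sleeve standing over the post in the post bay. Leave the look-alike offcuts - the plate without holes, the tube with the mitred end and the solid round slug - where they lie. Set each part down rather than dropping or tossing it.

Things in the scene. Friction and masses are not known exactly. Their poses are not given: they have to be found in the camera images.
- base_plate_centre (a point): Centre, half-way up, of the base plate that belongs in the kit: flat dark steel, 80 mm along its x, 50 mm along its y, 10 mm thick (z up), with four round bolt holes near its corners. About 0.3 kg; lies on the bench (height 0) at the start.
- tube_a_centre (a point): Centre, half-way up, of a square-cut length of square steel tube that belongs in the kit: 35 x 35 mm, wall 3 mm, 80 mm long along its x, lying, z up, both ends cut square. About 0.23 kg; lies on the bench (height 0) at the start. The same as the other one; either may go in either slot.
- tube_b_centre (a point): Centre, half-way up, of the second square-cut tube of the kit, the same as the first: 35 x 35 mm, 80 mm long along its x, lying, z up. About 0.23 kg; lies on the bench (height 0) at the start.
- sleeve_centre (a point): Centre, half-way up, of the pipe sleeve that belongs in the kit: a round tube standing on end, 48 mm outside, 40 mm bore, 50 mm tall along its z. About 0.22 kg; lies on the bench (height 0) at the start.
- plain_plate_centre (a point): Centre of a look-alike to leave alone: a flat plate of the same size as the base plate (80 x 50 x 10 mm) but without holes; lies on the bench (height 0) at the start.
- mitred_tube_centre (a point): Point on the axis of a look-alike to leave alone, 17.5 mm above its underside: square tube 35 x 35 mm lying along its x, one end square at 40 mm to -x of this point, the +x end cut at 45 degrees (seen from above), so that one side is 80 mm long and the other 45 mm; lies on the bench (height 0) at the start.
- round_slug_centre (a point): Centre, half-way up, of a look-alike to leave alone: a solid round steel bar piece standing on end, 48 mm across, 50 mm tall, no bore. Lies on the bench (height 0) at the start.
- plate_bay: Galvanised bay of the kit tray, fixed; outside 146 mm (x) by 110 mm (y), sheet 3 mm. Origin: centre of its underside, 9 mm above the bench; inner floor 3 mm above it, rim 8 mm above that. Empty and undivided; the plate's long side along y leaves fingers most room. The three bays lie side by side along y, 114 mm apart, in any order; the tray round them reaches 26 mm above the bench, its end handles 52 mm.
- tube_bay: Galvanised bay of the kit tray, fixed; outside 146 mm (x) by 110 mm (y), sheet 3 mm. Origin: centre of its underside, 9 mm above the bench; inner floor 3 mm above it, rim 8 mm above that. A rim-high 3 mm divider along its y makes two slots, each 68 mm wide (x), 104 mm long (y), centres 36 mm to +x and -x of the origin. A tube lies along y in each; with fingertips 10 mm or more above its underside they clear divider and rim.
- post_bay: Galvanised bay of the kit tray, fixed; outside 146 mm (x) by 110 mm (y), sheet 3 mm. Origin: centre of its underside, 9 mm above the bench; inner floor 3 mm above it, rim 8 mm above that. It has an upright round post at its centre, 20 mm across, its chamfered top 33 mm above the origin; the sleeve stands on the floor with the post in its bore.
Not all that is in view belongs to the job. Leave any green or pink look-alike of the part that bears tube_a_centre alone.

How it is judged:
By the outcome, as a careful person would: the job done as asked, in the order asked, and still so for the second after the job is handed in, with the robot touching nothing.
It also fails if it takes over 96 s, if anything falls off the work surface, if the arm or the gripper's body presses on something with over 40 N, if the wrist force passes 120 N, or if a joint passes its speed limit or range.

## Working session

There is one attempt and no reset: what is moved stays moved. The work goes in short steps, Python scripts to look and compute and a shell command to move; the robot and the scene stay as the last step left them, time stands still between calls to the robot, and variables do not carry over. Pictures are saved under pics/ and viewed, and the job is handed in when it is done.

```bash
ls; mkdir -p pics
python3 - <<'E'
from rig import *
import cv2
print(read_state())
for n in ("scene","top"):
    print(n,calibration(n)); cv2.imwrite(f"pics/{n}0.png",get_image(n)[:,:,::-1])
E
```

```text
pics
{'time': 0.0, 'joints': array([-1.36736017e+00,  1.31151786e-01,  1.48927293e+00, -2.30475182e-05,
        1.52299539e+00, -8.54244966e-02]), 'joint_velocities': array([ 7.21112451e-04, -7.33203871e-05, -6.85325647e-04, -1.27076316e-03,
        5.47753959e-04, -1.79095083e-05]), 'joint_torque': array([ 1.02317947e-03, -5.59841323e+01, -4.91760564e+01,  7.69307208e-02,
        3.58342601e-02, -2.42399619e-04]), 'ee_pos': array([ 170.80980861, -574.62836069,  242.59649869]), 'eef_rot': array([ 9.89587565e-01,  1.43929204e-01, -6.53738808e-05, -9.11456119e-04]), 'wrist_force': array([-0.392429  , -0.30795704,  0.53963932]), 'moment': array([-0.02716789, -0.0140193 , -0.02594962]), 'gripper_width': 92.78794711915066}
scene {'fov_y': 56.190805445259414, 'cx': 319.6381518366308, 'cy': 201.76229705264075, 'origin': array([ 802.78139079, -517.53784149,  564.18747497]), 'attitude': array([ 0.87673845,  0.23014504, -0.10873812, -0.40809186])}
top {'fov_y': 50.09675676469916, 'cx': 318.65459405932484, 'cy': 201.0614896953712, 'origin': array([393.16983861,  20.95129921, 955.16783712]), 'attitude': array([-0.70106946,  0.71056652, -0.04260136,  0.04221327])}
```

View pics/scene0.png

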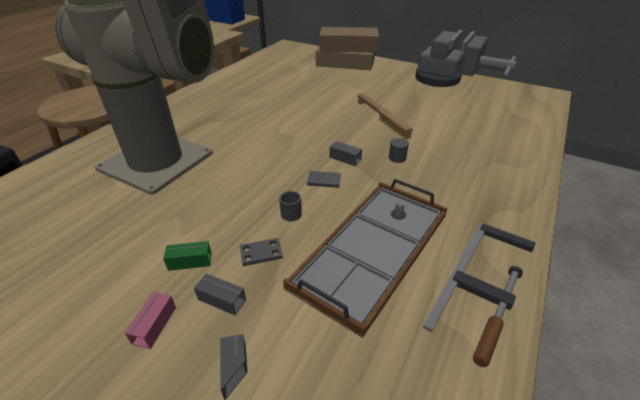

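View pics/top0.png

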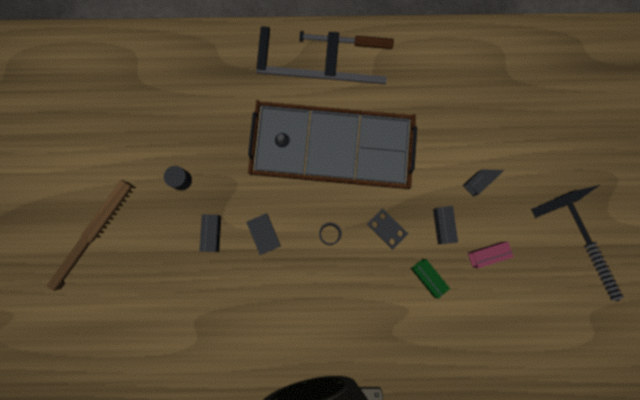

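The top view shows the tray at about (332,145): post bay left (282,140), plain bay in the middle, divided bay right (386,148). On the bench:
- Plates: (388,228) has holes and (263,233) is plain.
- Tubes: (209,232) and (445,225) are dark candidates, (483,181) looks mitred, and the pink (490,255) and green (430,278) ones are decoys.
- Rounds: (330,233) has a bore and (177,177) is solid.

Next I'll confirm these in an enlarged crop.

Run:
```python
import cv2,numpy as np
t=cv2.imread("pics/top0.png"); s=cv2.imread("pics/scene0.png")
g=lambda im:np.clip(255*(im/255.)**0.55,0,255).astype(np.uint8)
a=cv2.resize(g(t[90:300,150:520]),None,fx=2.15,fy=2.15,interpolation=cv2.INTER_CUBIC)
cv2.imwrite("pics/crop_top.png",a)
b=cv2.resize(g(s[120:400,110:450]),None,fx=2.1,fy=2.1,interpolation=cv2.INTER_CUBIC)
cv2.imwrite("pics/crop_scene.png",b)
```

```text
(no output)
```

View pics/crop_top.png

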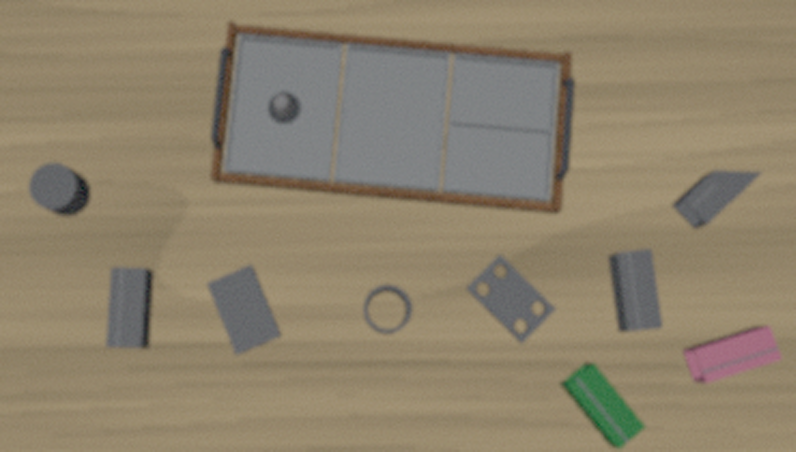

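View pics/crop_scene.png

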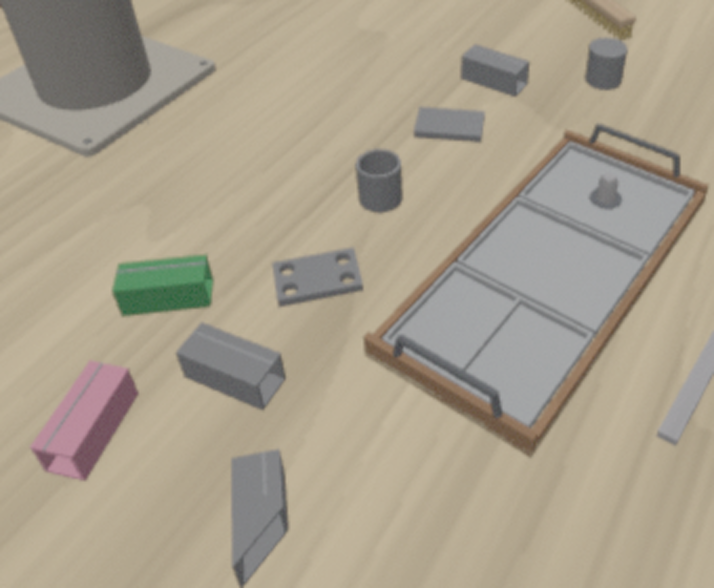

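Identities confirmed by the crops. The mitred tube is (483,181), with a slanted end. The square-cut tubes are (209,232) and (445,225). The holed plate is (388,228), and the sleeve with the visible bore is (330,233). Next I'll fit poses by silhouette in both views.

```bash
cat > h.py <<'E'
import numpy as np,cv2
from scipy.spatial.transform import Rotation as R
from scipy.optimize import minimize
from rig import calibration
C={n:calibration(n) for n in("scene","top")}
def proj(n,P):
    c=C[n];f=200/np.tan(np.radians(c["fov_y"]/2))
    q=R.from_quat(c["attitude"]).inv().apply(np.atleast_2d(P)-c["origin"])
    return np.c_[c["cx"]+f*q[:,0]/q[:,2],c["cy"]+f*q[:,1]/q[:,2]]
def ray(n,u,v):
    c=C[n];f=200/np.tan(np.radians(c["fov_y"]/2))
    d=R.from_quat(c["attitude"]).apply([(u-c["cx"])/f,(v-c["cy"])/f,1]);return c["origin"],d
def onz(n,u,v,z):
    o,d=ray(n,u,v);return (o+d*(z-o[2])/d[2])
def tri(uvs):
    A=np.zeros((3,3));b=np.zeros(3)
    for n,(u,v) in uvs.items():
        o,d=ray(n,u,v);d/=np.linalg.norm(d);M=np.eye(3)-np.outer(d,d);A+=M;b+=M@o
    p=np.linalg.solve(A,b);return p,{n:(proj(n,p)[0]-uvs[n]).round(2) for n in uvs}
def greymask(im):
    hsv=cv2.cvtColor(im,cv2.COLOR_BGR2HSV)  # bgr
    b,g,r=[im[:,:,i].astype(int) for i in range(3)]
    m=((r-b)<0.22*np.maximum(r,1)).astype(np.uint8)
    return m
def box(dx,dy,z0,z1):return np.array([[x,y,z] for x in(-dx/2,dx/2) for y in(-dy/2,dy/2) for z in(z0,z1)])
def cyl(r,z0,z1):
    t=np.linspace(0,2*np.pi,48,endpoint=False);return np.r_[np.c_[r*np.cos(t),r*np.sin(t),t*0+z0],np.c_[r*np.cos(t),r*np.sin(t),t*0+z1]]
def sil(n,pts,x,y,yaw,z=0):
    P=R.from_euler('z',yaw).apply(pts)+[x,y,z]
    h=cv2.convexHull(proj(n,P).astype(np.float32))[:,0]
    S=8;m=np.zeros((400,640),np.uint8)
    x0,y0=np.floor(h.min(0)).astype(int)-2;x1,y1=np.ceil(h.max(0)).astype(int)+3
    mm=np.zeros(((y1-y0)*S,(x1-x0)*S),np.uint8)
    cv2.fillConvexPoly(mm,np.round((h-[x0,y0]+.5)*S).astype(np.int32),255)
    o=np.zeros((400,640));o[y0:y1,x0:x1]=cv2.resize(mm,(x1-x0,y1-y0),interpolation=cv2.INTER_AREA)/255.
    return o
def fit(masks,pts,p0,ns=("scene","top"),z=0,fz=False):
    def cost(p):
        s=0
        for n in ns:
            a=sil(n,pts,p[0],p[1],p[2],p[3] if fz else z);s+=np.abs(a-masks[n]).sum()/masks[n].sum()
        return s
    k=4 if fz else 3
    d=np.eye(4)[:k,:k]*np.array([6,6,.15,6])[:k]
    b=None
    x0=np.array(list(p0)+[z])[:k]
    for _ in range(3):
        r=minimize(cost,x0,method='Nelder-Mead',options=dict(initial_simplex=np.vstack([x0,x0+d]),xatol=.05,fatol=1e-4))
        x0=r.x
    return r.x,r.fun
E
cat > est.py <<'E'
from h import *
import sys
IM={n:cv2.imread(f"pics/{n}0.png") for n in C}
M={n:greymask(IM[n]) for n in C}
for n in M: cv2.imwrite(f"pics/m_{n}.png",M[n]*255)
def comp(n,u,v,r=28):
    num,l=cv2.connectedComponents(M[n],connectivity=4)
    w=l[v-3:v+4,u-3:u+4];ids=w[w>0]
    k=np.bincount(ids).argmax();m=(l==k).astype(np.uint8)
    cs,_=cv2.findContours(m,cv2.RETR_EXTERNAL,cv2.CHAIN_APPROX_NONE)
    return m,cv2.fillPoly(np.zeros_like(m),[cv2.convexHull(np.vstack(cs))],1).astype(float)
items={"plate":(box(80,50,0,10),(388,228),(261,252)),"tubeA":(box(80,35,0,35),(209,232),(346,153)),"tubeB":(box(80,35,0,35),(445,225),(220,293)),
"sleeve":(cyl(24,0,50),(321,233),(291,210))}
for k,(pts,t,s) in items.items():
    m={"top":comp("top",*t)[1],"scene":comp("scene",*s)[1]}
    print(k,{n:int(a.sum()) for n,a in m.items()})
    p0=onz("top",*t,10)[:2]
    best=None
    for ns in (("scene","top"),("top",),("scene",)):
        rs=[fit(m,pts,(*p0,y),ns) for y in ((0,.8,1.57,2.4) if k!="sleeve" else (0,))]
        r=min(rs,key=lambda r:r[1]);print("  ",ns,r[0].round(2),round(r[1],3))
        if best is None:best=r[0]
    r=fit(m,pts,best[:3],fz=True);print("   free z",r[0].round(2),round(r[1],3))
E
python3 est.py
```

```text
plate {'top': 801, 'scene': 898}
   ('scene', 'top') [ 445.22 -130.74    0.78] 0.11
   ('top',) [ 444.21 -131.45    0.77] 0.059
   ('scene',) [ 445.78 -130.58    0.78] 0.039
   free z [ 445.22 -130.74    0.78    0.  ] 0.11
tubeA {'top': 692, 'scene': 568}
   ('scene', 'top') [ 4.3941e+02  2.5944e+02 -6.0000e-02] 0.143
   ('top',) [ 4.3879e+02  2.5920e+02 -3.0000e-02] 0.086
   ('scene',) [ 4.4016e+02  2.6007e+02 -7.0000e-02] 0.044
   free z [ 4.3948e+02  2.5944e+02 -6.0000e-02 -4.0000e-02] 0.142
tubeB {'top': 738, 'scene': 1352}
   ('scene', 'top') [ 4.5063e+02 -2.5588e+02  9.0000e-02] 0.102
   ('top',) [ 4.5025e+02 -2.5647e+02  1.0000e-01] 0.061
   ('scene',) [ 4.5110e+02 -2.5554e+02  8.0000e-02] 0.029
   free z [ 4.5062e+02 -2.5585e+02  9.0000e-02  1.1000e-01] 0.101
sleeve {'top': 13, 'scene': 578}
   ('scene', 'top') [4.2668e+02 6.3300e+00 2.6000e-01] 31.07
   ('top',) [ 4.2312e+02  2.1870e+01 -1.1000e-01] 30.683
   ('scene',) [434.44  -2.8    0.46] 0.071Traceback (most recent call last):
  File "est.py", line 23, in <module>
    r=fit(m,pts,best[:3],fz=True);print("   free z",r[0].round(2),round(r[1],3))
  File "h.py", line 48, in fit
    r=minimize(cost,x0,method='Nelder-Mead',options=dict(initial_simplex=np.vstack([x0,x0+d]),xatol=.05,fatol=1e-4))
    res = _minimize_neldermead(fun, x0, args, callback, bounds=bounds,
                               **options)
    fxr = func(xr)
    fx = function(np.copy(x), *(wrapper_args + args))
  File "h.py", line 41, in cost
    a=sil(n,pts,p[0],p[1],p[2],p[3] if fz else z);s+=np.abs(a-masks[n]).sum()/masks[n].sum()
  File "h.py", line 35, in sil
    o=np.zeros((400,640));o[y0:y1,x0:x1]=cv2.resize(mm,(x1-x0,y1-y0),interpolation=cv2.INTER_AREA)/255.
                          ~^^^^^^^^^^^^^
ValueError: could not broadcast input array from shape (17,13) into shape (11,13)
```

```bash
sed -i 's/^for k,(pts/if __name__=="__main__":\n for k,(pts/' est.py
python3 - <<'E'
from est import *
# sleeve top mask: hull of grey pixels in window
w=np.zeros((400,640),np.uint8);w[215:252,312:350]=M["top"][215:252,312:350]
print(w.sum());ys,xs=np.nonzero(w);hull=cv2.convexHull(np.c_[xs,ys].astype(np.int32))
mt=cv2.fillPoly(np.zeros_like(w),[hull],1).astype(float)
ms=comp("scene",291,210)[1]
for z in (0,5): print("sleeve",fit({"top":mt,"scene":ms},cyl(24,0,50),(434,0,0),z=z,fz=True))
print(fit({"top":mt,"scene":ms},cyl(24,0,50),(434,0,0),("top",)),fit({"top":mt,"scene":ms},cyl(24,0,50),(434,0,0),("scene",)))
for k in ("plate","tubeA","tubeB"):
    pts,t,s=items[k];m={"top":comp("top",*t)[1],"scene":comp("scene",*s)[1]}
    p0={"plate":(445,-130,.78),"tubeA":(439,259,-.05),"tubeB":(450,-256,.09)}[k]
    print(k,fit(m,pts,p0,z=5,fz=True))
# tray edges crops
g=lambda im:np.clip(255*(im/255.)**0.5,0,255).astype(np.uint8)
cv2.imwrite("pics/tray_top.png",cv2.resize(g(IM["top"][92:195,240:425]),None,fx=4,fy=4,interpolation=cv2.INTER_CUBIC))
cv2.imwrite("pics/tray_scene.png",cv2.resize(g(IM["scene"][170:330,280:455]),None,fx=3.6,fy=3.6,interpolation=cv2.INTER_CUBIC))
E
```

```text
86
sleeve (array([ 4.34162181e+02, -2.48658492e+00,  5.26482217e-02, -1.34179719e+00]), np.float64(0.20141285835139375))
sleeve (array([ 4.34220114e+02, -2.39143273e+00,  1.44226317e-01, -1.16445220e+00]), np.float64(0.2034759099202363))
(array([ 4.34021924e+02, -3.17772739e+00,  1.63731733e-01]), np.float64(0.13143100058451565)) (array([ 4.34418418e+02, -2.77996896e+00,  7.39723766e-02]), np.float64(0.07147703372006242))
plate (array([ 4.45355290e+02, -1.30630131e+02,  7.73457571e-01, -2.11389434e-01]), np.float64(0.10993435920283715))
tubeA (array([ 4.39393175e+02,  2.59669115e+02, -4.43558722e-02, -2.75562061e-01]), np.float64(0.1421134422994957))
tubeB (array([ 4.50645357e+02, -2.56100428e+02,  9.10176129e-02,  2.96388061e-01]), np.float64(0.1027069221556585))
```

View pics/tray_top.png

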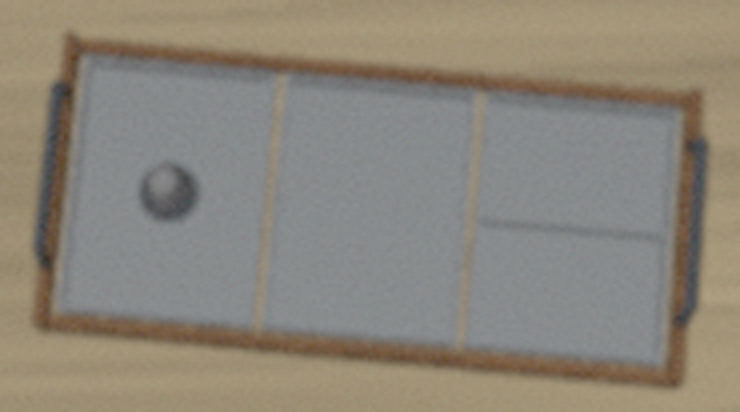

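View pics/tray_scene.png

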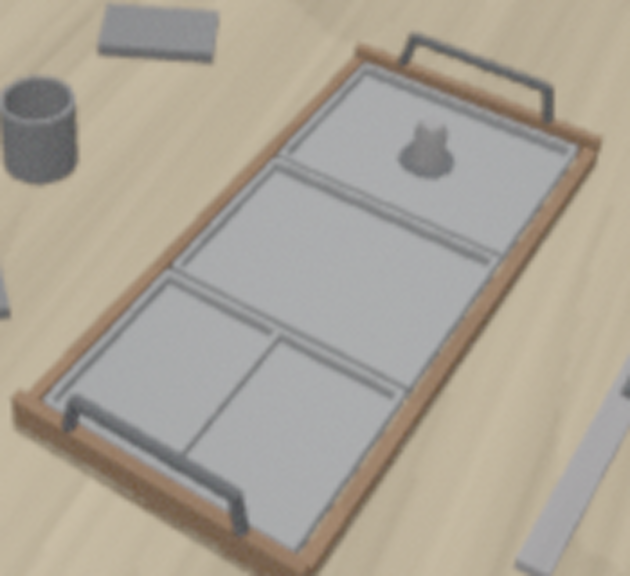

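Run:
```python
from h import *
from scipy.optimize import least_squares
F=[] # (cam, px, tray pt)
for X,Y,p in [(280,75,(73,57,20)),(260,330,(-73,57,20)),(481,92,(73,-57,20)),(461,347,(-73,-57,20)),(480,222,(0,-62,20)),(663,236,(0,-166,20)),(168,190,(0,114,27))]:
    F.append(("top",X/4-.375+240,Y/4-.375+92,p))
for X,Y,p in [(280,160,(-73,57,20)),(497,262,(73,57,20)),(175,272,(-73,-57,20)),(405,392,(73,-57,20)),(280,335,(0,-62,20)),(185,455,(0,-166,20)),(430,125,(0,114,42))]:
    F.append(("scene",X/3.6-.36+280,Y/3.6-.36+170,p))
def res(q,F,z=True):
    o=[]
    for n,u,v,p in F:
        P=R.from_euler('z',q[2]).apply(p)+[q[0],q[1],q[3] if z else 0]
        o+=list(proj(n,P)[0]-[u,v])
    return np.array(o)
for nm in("both","top","scene"):
    FF=[f for f in F if nm in("both",f[0])]
    zz=nm=="both"
    r=least_squares(lambda q:res(q,FF,zz),[600,0,0,0]);print(nm,r.x.round(3),np.abs(r.fun).max().round(2))
    if nm=="both":
        print(r.fun.reshape(-1,2).round(1)); q=r.x
for nm,p in dict(post=(0,114,0),plate=(0,0,0),s1=(36,-114,0),s2=(-36,-114,0)).items():
    print(nm,(R.from_euler('z',q[2]).apply(p)+[q[0],q[1],0]).round(1))
```

```text
both [ 6.36625e+02 -1.03230e+01 -9.60000e-02 -4.12300e+00] 4.8
[[-0.9 -0.3]
 [-1.5 -0.9]
 [-1.  -0.6]
 [-0.7 -1. ]
 [-0.9 -1.5]
 [-0.4 -1.3]
 [-1.2 -0.7]
 [-1.5 -0.4]
 [ 0.5 -1.2]
 [-1.5 -0.3]
 [ 0.6 -0.3]
 [-0.5 -0.3]
 [-4.8  4.2]
 [ 0.   0.1]]
top [ 6.33544e+02 -1.21890e+01 -1.00000e-01  0.00000e+00] 0.85
scene [ 6.3899e+02 -1.1407e+01 -9.3000e-02  0.0000e+00] 3.95
post [647.6 103.2   0. ]
plate [636.6 -10.3   0. ]
s1 [ 661.5 -127.2    0. ]
s2 [ 589.9 -120.3    0. ]
```

```bash
cat > tray.py <<'E'
from h import *
from scipy.optimize import least_squares
F=[]
for X,Y,p in [(280,75,(73,57,20)),(260,330,(-73,57,20)),(481,92,(73,-57,20)),(461,347,(-73,-57,20)),(480,222,(0,-62,20)),(663,236,(0,-166,20)),(168,190,(0,114,27))]:
    F.append(("top",X/4-.375+240,Y/4-.375+92,p))
for X,Y,p in [(280,160,(-73,57,20)),(497,262,(73,57,20)),(175,272,(-73,-57,20)),(405,392,(73,-57,20)),(280,335,(0,-62,20)),(430,125,(0,114,42))]:
    F.append(("scene",X/3.6-.36+280,Y/3.6-.36+170,p))
def res(q,F,z):
    return np.concatenate([proj(n,R.from_euler('z',q[2]).apply(p)+[q[0],q[1],q[3] if z else 0])[0]-[u,v] for n,u,v,p in F])
for nm in("bothz","both","top","scene"):
    FF=[f for f in F if nm in("both","bothz",f[0])]
    r=least_squares(lambda q:res(q,FF,nm=="bothz"),[600,0,0,0]);print(nm,r.x.round(3),np.abs(r.fun).max().round(2))
    if nm=="both": q=r.x;print(r.fun.reshape(-1,2).round(1).tolist())
for nm,p in dict(post=(0,114,0),plate=(0,0,0),s1=(36,-114,0),s2=(-36,-114,0)).items():
    print(nm,(R.from_euler('z',q[2]).apply(p)+[q[0],q[1],0]).round(1))
E
python3 tray.py
python3 - <<'E'
import sys; sys.path.insert(0,'.')
from h import *
print(tri({"top":(240+168/4-.4,92+190/4-.4),"scene":(280+427/3.6-.4,170+150/3.6-.4)}))
E
```

```text
bothz [ 6.36269e+02 -1.14660e+01 -1.03000e-01 -4.89800e+00] 2.0
both [ 6.36208e+02 -1.28500e+01 -1.05000e-01  0.00000e+00] 2.35
[[0.5, -1.0], [-0.7, -1.3], [0.5, -0.8], [0.3, -1.0], [0.4, -1.6], [1.1, -1.0], [-0.2, -1.4], [-1.7, -1.3], [0.4, -1.7], [-2.3, -1.3], [-0.2, -0.8], [-1.4, -1.0], [0.1, -0.6]]
top [ 6.33544e+02 -1.21890e+01 -1.00000e-01  0.00000e+00] 0.85
scene [ 6.38765e+02 -1.45170e+01 -1.04000e-01  0.00000e+00] 1.62
post [648.1 100.5   0. ]
plate [636.2 -12.9   0. ]
s1 [ 660.1 -130.     0. ]
s2 [ 588.5 -122.5    0. ]
(array([647.77543992, 101.24813735,  19.64925714]), {'top': array([-0.19, -0.35]), 'scene': array([-0.41,  0.07])})
```

```bash
cat > go.py <<'E'
import sys,numpy as np
from rig import read_state
from scipy.spatial.transform import Rotation as R
s=read_state();r=R.from_quat(s["eef_rot"]);X=r.apply([1,0,0]);th=np.arctan2(X[1],X[0])
print("t %.2f"%s["time"],"pos",s["ee_pos"].round(1),"th %.3f"%th,"tilt",r.apply([0,0,1]).round(3),"F",s["wrist_force"].round(1),"w %.1f"%s["gripper_width"])
if len(sys.argv)>1:
    x,y,z,t=map(float,sys.argv[1:5]);d=np.array([x,y,z])-s["ee_pos"]
    v=r.inv().apply(d)/10;print("shift cm",v.round(2),"turn",round(th-t,3),"min rows",int(np.ceil(np.linalg.norm(v)/4.17)),int(np.ceil(abs(th-t)/.125)))
E
python3 go.py 445.2 -130.9 110 .775
```

```text
t 0.10 pos [ 170.8 -574.7  242.7] th 0.289 tilt [-0.     0.002 -1.   ] F [ 0.9 -0.1 -0. ] w 93.3
shift cm [ 38.94 -34.7   13.33] turn -0.486 min rows 13 4
```

```bash
python3 -m jog '[[1.2,-1,0.4,0,7],[2.2,-1.9,0.7,0,7],[2.6,-2.3,0.8,0,7],[2.6,-2.3,0.8,0,7],[2.6,-2.3,0.8,0,7],[2.6,-2.3,0.8,0,7],[2.6,-2.3,0.8,0,7],[2.6,-2.3,0.8,0,7],[2.6,-2.3,0.8,0,7],[2.6,-2.3,0.8,0,7],[2.6,-2.3,0.8,0,7],[2.6,-2.3,0.8,0,7]]' 20; python3 go.py 445.2 -130.9 110 .775
```

```text
time: 1.1
ee_pos: [379.3, -241.5, 152.0]
eef_rot: [0.99, 0.144, -0.0, -0.0]
wrist_force: [-0.2, -1.2, -0.0]
gripper_width: 70.1
t 1.10 pos [ 379.3 -241.5  152. ] th 0.289 tilt [-0.  0. -1.] F [-0.2 -1.2 -0. ] w 70.1
shift cm [ 9.46 -8.72  4.2 ] turn -0.486 min rows 4 4
```

```bash
python3 -m jog '[[2.5,-2.3,1,0,7],[2.5,-2.3,1,0,7],[2.2,-2,1,0,7],[1.5,-1.4,0.8,0,7],[0.76,-0.72,0.4,0,7],[0,0,0,-0.12,7],[0,0,0,-0.12,7],[0,0,0,-0.12,7],[0,0,0,-0.126,7],[0,0,0,0,7]]'; python3 go.py 445.2 -130.9 28.5 .775
```

```text
time: 1.93
ee_pos: [444.5, -133.1, 110.6]
eef_rot: [0.925, 0.38, -0.0, -0.0]
wrist_force: [-0.4, -0.5, -0.2]
gripper_width: 70.1
t 1.93 pos [ 444.5 -133.1  110.6] th 0.780 tilt [-0. -0. -1.] F [-0.4 -0.5 -0.2] w 70.1
shift cm [ 0.2  -0.1   8.21] turn 0.005 min rows 2 1
```

```bash
python3 -m jog '[[0.1,-0.1,2,0,7],[0.1,0,2,0,7],[0,0,2,0,7],[0,0,1.2,0,7],[0,0,0.7,0,7],[0,0,0.3,0,7],[0,0,0,0,7]]'
python3 - <<'E'
from h import *
from rig import get_image
im=get_image("scene")[:,:,::-1]
cv2.imwrite("pics/s1.png",cv2.resize(im[160:330,170:370],None,fx=3.4,fy=3.4,interpolation=cv2.INTER_CUBIC))
E
python3 go.py 445.2 -130.9 28.5 .775
```

```text
time: 2.52
ee_pos: [445.2, -130.7, 28.3]
eef_rot: [0.927, 0.376, -0.0, -0.0]
wrist_force: [-1.6, -0.3, 1.2]
gripper_width: 70.0
t 2.57 pos [ 445.7 -130.8   29. ] th 0.772 tilt [ 0. -0. -1.] F [ 1.2 -0.9  0.3] w 70.0
shift cm [-0.05 -0.03  0.05] turn -0.003 min rows 1 1
```

View pics/s1.png

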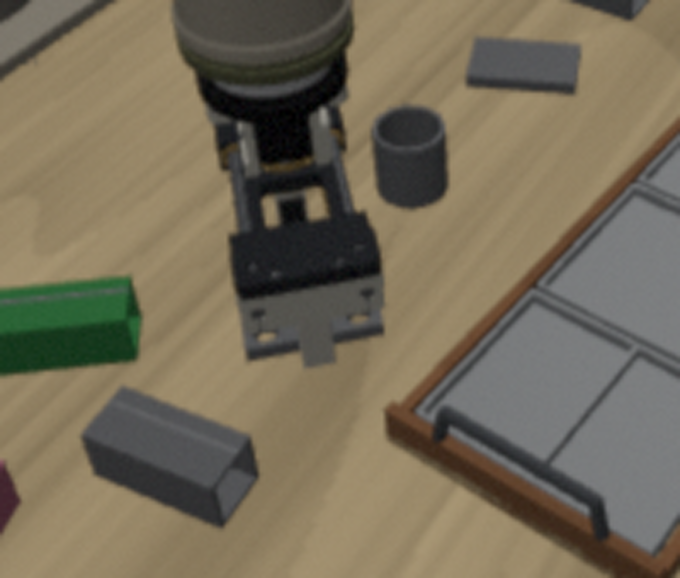

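The gripper straddles the plate at its middle (the finger is at crop (318,345), near the plate centre). I'll close and lift.

```bash
python3 -m jog '[[0,0,0,0,6],[0,0,0,0,5],[0,0,0,0,4.5],[0,0,0,0,4.5],[0,0,0,0,4.5],[0,0,0,0,4.5],[0,0,-0.5,0,4.5],[0,0,-1,0,4.5],[0,0,-2,0,4.5],[0,0,-2,0,4.5],[0,0,-1,0,4.5],[0,0,0,0,4.5]]' 30;python3 go.py 636.2 -12.2 95 1.468
```

```text
time: 3.57
ee_pos: [447.4, -131.3, 96.7]
eef_rot: [0.926, 0.377, 0.002, 0.002]
wrist_force: [0.3, -0.1, -2.1]
gripper_width: 49.4
t 3.57 pos [ 447.4 -131.3   96.7] th 0.774 tilt [ 0.005 -0.002 -1.   ] F [ 0.3 -0.1 -2.1] w 49.4
shift cm [21.82  4.68  0.23] turn -0.694 min rows 6 6
```

```bash
python3 -m jog '[[1,0.2,0,0,4.5],[2.2,0.5,0,0,4.5],[3,0.6,0,0,4.5],[3.2,0.7,0,0,4.5],[3.2,0.7,0,0,4.5],[3.2,0.7,0,0,4.5],[3,0.6,0,0,4.5],[2,0.5,0,0,4.5],[1,0.2,0,0,4.5],[0,0,0,-0.1,4.5],[0,0,0,-0.12,4.5],[0,0,0,-0.12,4.5]]';python3 -m jog '[[0,0,0,-0.12,4.5],[0,0,0,-0.12,4.5],[0,0,0,-0.1,4.5],[0,0,0,0,4.5],[0,0,0,0,4.5]]';python3 go.py 636.2 -12.2 42 1.468
python3 - <<'E'
from h import *
from rig import get_image
for n in C: cv2.imwrite(f"pics/{n}2.png",get_image(n)[:,:,::-1])
E
```

```text
time: 4.57
ee_pos: [633.6, -10.6, 90.8]
eef_rot: [0.847, 0.531, -0.001, -0.001]
wrist_force: [0.2, -0.0, -2.5]
gripper_width: 49.2
time: 4.98
ee_pos: [633.6, -11.1, 91.7]
eef_rot: [0.748, 0.663, -0.001, -0.001]
wrist_force: [-0.5, -0.5, -2.9]
gripper_width: 49.5
t 4.98 pos [633.6 -11.1  91.7] th 1.451 tilt [-0.003  0.    -1.   ] F [-0.5 -0.5 -2.9] w 49.5
shift cm [-0.07  0.29  4.97] turn -0.017 min rows 2 1
```

View pics/scene2.png

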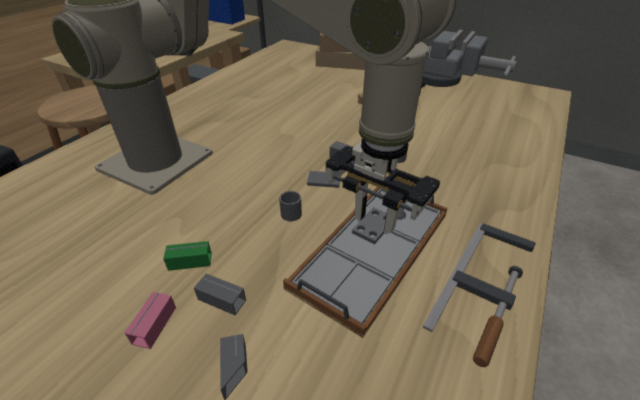

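The plate is held at (372,222) above the middle bay. I'll descend gently.

```bash
python3 -m jog '[[0,0.2,0.5,-0.017,4.5],[0,0,1.2,0,4.5],[0,0,1.2,0,4.5],[0,0,0.8,0,4.5],[0,0,0.5,0,4.5],[0,0,0.3,0,4.5],[0,0,0.2,0,4.5],[0,0,0,0,4.5],[0,0,0,0,4.5]]';python3 go.py 636.2 -12.2 41 1.468
```

```text
time: 5.83
ee_pos: [636.6, -12.1, 47.0]
eef_rot: [0.742, 0.671, 0.0, 0.0]
wrist_force: [0.2, 0.3, -3.6]
gripper_width: 49.4
t 5.83 pos [636.6 -12.1  47. ] th 1.471 tilt [ 0.001 -0.    -1.   ] F [ 0.2  0.3 -3.6] w 49.4
shift cm [-0.02 -0.04  0.6 ] turn 0.003 min rows 1 1
```

```bash
python3 -m jog '[[0,0,0.2,0,4.5],[0,0,0.1,0,4.5],[0,0,0.1,0,4.5],[0,0,0,0,4.5]]';python3 -m jog '[[0,0,0.1,0,4.5],[0,0,0,0,4.5],[0,0,0,0,4.5]]';python3 go.py 636.2 -12.2 41 1.468
```

```text
time: 6.17
ee_pos: [636.3, -12.0, 42.6]
eef_rot: [0.742, 0.671, -0.0, -0.0]
wrist_force: [0.4, 0.0, -2.5]
gripper_width: 49.5
time: 6.42
ee_pos: [636.2, -12.0, 41.6]
eef_rot: [0.742, 0.671, -0.0, -0.0]
wrist_force: [0.1, -0.3, -2.6]
gripper_width: 49.4
t 6.42 pos [636.2 -12.   41.6] th 1.471 tilt [-0.  0. -1.] F [ 0.1 -0.3 -2.6] w 49.4
shift cm [-0.02 -0.    0.06] turn 0.003 min rows 1 1
```

```bash
python3 -m jog '[[0,0,0.06,0,4.5],[0,0,0,0,4.5],[0,0,0,0,4.5]]';python3 -m jog '[[0,0,0.05,0,4.5],[0,0,0,0,4.5],[0,0,0,0,4.5]]'
```

```text
time: 6.67
ee_pos: [636.4, -12.0, 41.4]
eef_rot: [0.742, 0.671, 0.0, 0.0]
wrist_force: [-0.8, -0.2, 1.0]
gripper_width: 49.3
time: 6.92
ee_pos: [636.4, -12.0, 41.3]
eef_rot: [0.742, 0.671, 0.0, 0.0]
wrist_force: [-4.1, 0.5, 4.9]
gripper_width: 50.0
```

Contact with the floor: force went from −2.6 to +4.9 N. I'll release and rise.

```bash
python3 -m jog '[[0,0,-0.05,0,5.2],[0,0,0,0,5.6],[0,0,0,0,6.2],[0,0,0,0,6.8],[0,0,0,0,6.8],[0,0,-0.5,0,6.8],[0,0,-1.5,0,6.8],[0,0,-3,0,6.8],[0,0,-3,0,6.8],[0,0,-3,0,6.8],[0,0,-1,0,6.8],[0,0,0,0,6.8]]';python3 go.py 439.4 259.4 110 -0.055
python3 - <<'E'
from h import *
from rig import get_image
for n in C: cv2.imwrite(f"pics/{n}3.png",get_image(n)[:,:,::-1])
E
```

```text
time: 7.92
ee_pos: [638.9, -12.2, 165.8]
eef_rot: [0.742, 0.671, 0.003, 0.003]
wrist_force: [-0.3, 0.1, 0.9]
gripper_width: 68.1
t 7.92 pos [638.9 -12.2 165.8] th 1.471 tilt [ 0.008 -0.001 -1.   ] F [-0.3  0.1  0.9] w 68.1
shift cm [ 25.04 -22.6    5.41] turn 1.526 min rows 9 13
```

View pics/scene3.png

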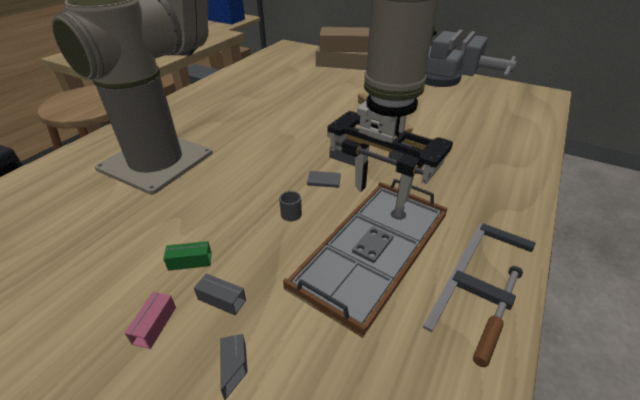

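The plate lies flat in the middle bay at (372,244). Next is tube A at the far end.

```bash
python3 -m jog '[[1,-1,0,0,6.8],[2,-1.8,0,0,6.5],[2.6,-2.4,0,0,6],[2.8,-2.5,0,0,6],[2.8,-2.5,0,0,6],[2.8,-2.5,0,0,6],[2.8,-2.5,0.3,0,6],[2.8,-2.5,0.7,0,6],[2.6,-2.3,1,0,6],[1.8,-1.6,1,0,6],[1,-0.9,0.5,0,6],[0,0,0,0.1,6]]';python3 -m jog '[[0,0,0,0.12,6],[0,0,0,0.12,6],[0,0,0,0.12,6],[0,0,0,0.12,6],[0,0,0,0.12,6],[0,0,0,0.12,6],[0,0,0,0.12,6],[0,0,0,0.12,6],[0,0,0,0.12,6],[0,0,0,0.12,6],[0,0,0,0.12,6],[0,0,0,0.1,6]]';python3 -m jog '[[0,0,0,0,6],[0,0,0,0,6]]';python3 go.py 439.4 259.4 42.5 -0.055
```

```text
time: 9.02
ee_pos: [432.8, 260.2, 121.4]
eef_rot: [0.773, 0.635, -0.004, -0.001]
wrist_force: [0.1, -0.3, 0.9]
gripper_width: 60.0
time: 10.02
ee_pos: [435.6, 258.4, 123.0]
eef_rot: [1.0, -0.028, -0.002, 0.001]
wrist_force: [0.2, -0.4, 0.0]
gripper_width: 59.8
time: 10.18
ee_pos: [436.1, 258.6, 123.8]
eef_rot: [1.0, -0.023, -0.002, 0.001]
wrist_force: [-0.3, -0.5, -0.1]
gripper_width: 60.1
t 10.18 pos [436.1 258.6 123.8] th -0.046 tilt [-0.003 -0.002 -1.   ] F [-0.3 -0.5 -0.1] w 60.1
shift cm [ 0.35 -0.11  8.13] turn 0.009 min rows 2 1
```

```bash
python3 -m jog '[[0.1,-0.05,1,0.009,6],[0.15,-0.05,2,0,6],[0,0,2,0,6],[0,0,1.5,0,6],[0,0,0.8,0,6],[0,0,0.5,0,6],[0,0,0,0,6]]';python3 go.py 439.4 259.4 42.5 -0.055
python3 - <<'E'
from h import *
from rig import get_image
im=get_image("scene")[:,:,::-1]
cv2.imwrite("pics/s4.png",cv2.resize(im[60:220,270:450],None,fx=3.4,fy=3.4,interpolation=cv2.INTER_CUBIC))
E
```

```text
time: 10.77
ee_pos: [439.0, 259.6, 46.6]
eef_rot: [1.0, -0.029, -0.001, 0.001]
wrist_force: [0.3, -0.4, 0.4]
gripper_width: 59.8
t 10.77 pos [439.  259.6  46.6] th -0.057 tilt [-0.002 -0.001 -1.   ] F [ 0.3 -0.4  0.4] w 59.8
shift cm [0.04 0.02 0.41] turn -0.002 min rows 1 1
```

View pics/s4.png

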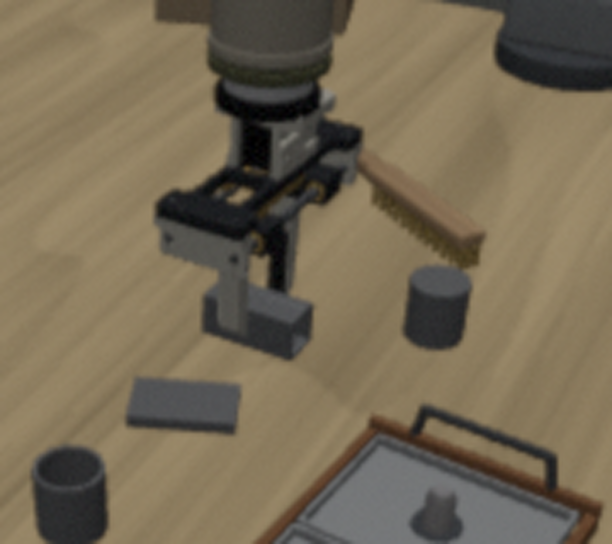

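Fingers straddle the tube at its middle (crop (255,310)). I'll grip and lift.

```bash
python3 -m jog '[[0,0,0.3,0,6],[0,0,0.1,0,5],[0,0,0,0,4],[0,0,0,0,3],[0,0,0,0,3],[0,0,0,0,3],[0,0,0,0,3],[0,0,-0.5,0,3],[0,0,-1.5,0,3],[0,0,-2,0,3],[0,0,-2,0,3],[0,0,-1,0,3]]' 30;python3 go.py 589.0 -122 113 1.468
```

```text
time: 11.82
ee_pos: [440.7, 260.6, 116.4]
eef_rot: [1.0, -0.029, 0.001, -0.001]
wrist_force: [0.8, 0.8, -3.1]
gripper_width: 34.9
t 11.82 pos [440.7 260.6 116.4] th -0.058 tilt [ 0.002  0.001 -1.   ] F [ 0.8  0.8 -3.1] w 34.9
shift cm [17.02 37.33  0.33] turn -1.526 min rows 10 13
```

```bash
python3 -m jog '[[0.6,1.3,0,0,3],[1.2,2.6,0,0,3],[1.5,3.3,0,0,3],[1.5,3.3,0,0,3],[1.5,3.3,0,0,3],[1.5,3.3,0,0,3],[1.5,3.3,0,0,3],[1.5,3.3,0,0,3],[1.5,3.3,0,0,3],[1.5,3.3,0,0,3],[1.5,3.3,0,0,3],[1.2,2.6,0,0,3]]';python3 -m jog '[[0.5,1.1,0,0,3],[0,0,0,-0.1,3],[0,0,0,-0.12,3],[0,0,0,-0.12,3],[0,0,0,-0.12,3],[0,0,0,-0.12,3],[0,0,0,-0.12,3],[0,0,0,-0.12,3],[0,0,0,-0.12,3],[0,0,0,-0.12,3],[0,0,0,-0.12,3],[0,0,0,-0.12,3]]';python3 -m jog '[[0,0,0,-0.12,3],[0,0,0,-0.1,3],[0,0,0,0,3],[0,0,0,0,3]]';python3 go.py 589 -122 54 1.468;  python3 - <<'E'
from h import *
from rig import get_image
for n in C: cv2.imwrite(f"pics/{n}5.png",get_image(n)[:,:,::-1])
E
```

```text
time: 12.82
ee_pos: [583.8, -113.5, 113.5]
eef_rot: [1.0, -0.03, -0.0, 0.0]
wrist_force: [-0.2, 0.3, -2.6]
gripper_width: 34.7
time: 13.82
ee_pos: [587.5, -121.4, 113.4]
eef_rot: [0.811, 0.584, -0.0, -0.001]
wrist_force: [0.6, 0.3, -2.4]
gripper_width: 34.9
time: 14.15
ee_pos: [587.6, -121.6, 113.6]
eef_rot: [0.746, 0.666, -0.0, -0.0]
wrist_force: [-0.1, -0.4, -2.6]
gripper_width: 34.8
t 14.15 pos [ 587.6 -121.6  113.6] th 1.459 tilt [-0.001  0.    -1.   ] F [-0.1 -0.4 -2.6] w 34.8
shift cm [-0.02  0.15  5.96] turn -0.009 min rows 2 1
```

View pics/scene5.png

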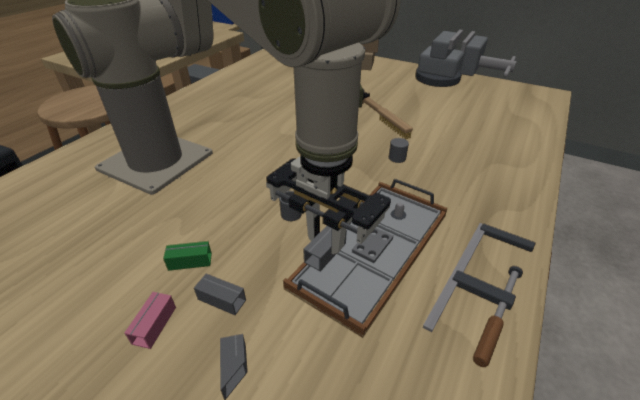

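The tube is held at about (325,250) over the near slot. Descending.

```bash
python3 -m jog '[[0,0.15,0.5,-0.009,3],[0,0,1.5,0,3],[0,0,1.5,0,3],[0,0,1,0,3],[0,0,0.5,0,3],[0,0,0.3,0,3],[0,0,0.1,0,3],[0,0,0.1,0,3],[0,0,0,0,3]]';python3 -m jog '[[0,0,0.1,0,3],[0,0,0.1,0,3],[0,0,0,0,3],[0,0,0,0,3]]';python3 go.py 589 -122 54 1.468
```

```text
time: 15.0
ee_pos: [589.9, -122.5, 59.7]
eef_rot: [0.742, 0.671, 0.0, 0.0]
wrist_force: [0.4, 0.6, -1.6]
gripper_width: 34.5
time: 15.33
ee_pos: [589.5, -122.4, 57.2]
eef_rot: [0.742, 0.671, 0.0, 0.0]
wrist_force: [0.2, -0.0, -2.3]
gripper_width: 34.9
t 15.33 pos [ 589.5 -122.4   57.2] th 1.471 tilt [ 0. -0. -1.] F [ 0.2 -0.  -2.3] w 34.9
shift cm [ 0.03 -0.05  0.32] turn 0.003 min rows 1 1
```

```bash
python3 -m jog '[[0,0,0.1,0,3],[0,0,0.05,0,3],[0,0,0,0,3],[0,0,0,0,3]]';python3 -m jog '[[0,0,0.05,0,3],[0,0,0,0,3],[0,0,0,0,3]]';python3 -m jog '[[0,0,0.05,0,3],[0,0,0,0,3],[0,0,0,0,3]]'
```

```text
time: 15.67
ee_pos: [589.7, -122.4, 56.5]
eef_rot: [0.742, 0.671, 0.0, 0.0]
wrist_force: [-4.2, 0.1, 5.5]
gripper_width: 34.6
time: 15.92
ee_pos: [589.7, -122.4, 56.5]
eef_rot: [0.742, 0.671, 0.0, 0.0]
wrist_force: [-6.2, 1.2, 10.0]
gripper_width: 35.0
time: 16.17
ee_pos: [589.7, -122.4, 56.4]
eef_rot: [0.742, 0.671, 0.0, 0.0]
wrist_force: [-8.0, 1.2, 13.3]
gripper_width: 34.6
```

Seated: contact at 56.5, steady. Release.

```bash
python3 -m jog '[[0,0,-0.12,0,3.3],[0,0,0,0,3.8],[0,0,0,0,4.5],[0,0,0,0,5],[0,0,0,0,5],[0,0,-0.5,0,5],[0,0,-1.5,0,5],[0,0,-3,0,5],[0,0,-3,0,5],[0,0,-2,0,5],[0,0,-0.5,0,5],[0,0,0,0,5]]';python3 go.py 450.6 -256 110 .091
python3 - <<'E'
from h import *
from rig import get_image
for n in C: cv2.imwrite(f"pics/{n}6.png",get_image(n)[:,:,::-1])
E
```

```text
time: 17.17
ee_pos: [591.0, -122.8, 163.4]
eef_rot: [0.742, 0.671, 0.001, 0.002]
wrist_force: [0.4, -0.2, -0.4]
gripper_width: 50.0
t 17.17 pos [ 591.  -122.8  163.4] th 1.471 tilt [ 0.004 -0.001 -1.   ] F [ 0.4 -0.2 -0.4] w 50.0
shift cm [-14.65 -12.66   5.3 ] turn 1.38 min rows 5 12
```

View pics/scene6.png

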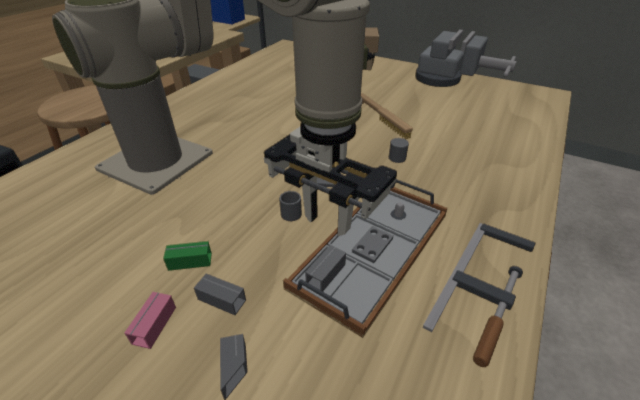

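The first tube lies in the near slot at (326,269). Next is tube B.

```bash
python3 -m jog '[[-0.8,-0.7,0,0,6],[-1.8,-1.6,0,0,6],[-2.4,-2.1,0.2,0,6],[-2.6,-2.2,0.8,0,6],[-2.6,-2.2,1,0,6],[-2.2,-1.9,1,0,6],[-1.5,-1.3,0.6,0,6],[-0.75,-0.66,0.3,0,6],[0,0,0,0.1,6],[0,0,0,0.12,6],[0,0,0,0.12,6],[0,0,0,0.12,6]]';python3 -m jog '[[0,0,0,0.12,6],[0,0,0,0.12,6],[0,0,0,0.12,6],[0,0,0,0.12,6],[0,0,0,0.12,6],[0,0,0,0.12,6],[0,0,0,0.12,6],[0,0,0,0.08,6],[0,0,0,0,6],[0,0,0,0,6]]';python3 go.py 450.6 -256 42.5 .091
```

```text
time: 18.27
ee_pos: [448.2, -255.1, 120.7]
eef_rot: [0.876, 0.481, -0.0, -0.001]
wrist_force: [0.2, 0.1, 0.3]
gripper_width: 60.3
time: 19.1
ee_pos: [448.5, -255.0, 121.0]
eef_rot: [0.999, 0.047, -0.001, -0.0]
wrist_force: [0.5, -0.6, -0.3]
gripper_width: 60.3
t 19.10 pos [ 448.5 -255.   121. ] th 0.094 tilt [-0.001  0.001 -1.   ] F [ 0.5 -0.6 -0.3] w 60.3
shift cm [0.21 0.12 7.85] turn 0.003 min rows 2 1
```

```bash
python3 -m jog '[[0.1,0.1,1,0,6],[0.1,0,2,0,6],[0,0,2,0,6],[0,0,1.5,0,6],[0,0,0.8,0,6],[0,0,0.5,0,6],[0,0,0,0,6]]';python3 go.py 450.6 -256 42.5 .091
python3 - <<'E'
from h import *
from rig import get_image
im=get_image("scene")[:,:,::-1]
cv2.imwrite("pics/s7.png",cv2.resize(im[200:400,110:310],None,fx=2.9,fy=2.9,interpolation=cv2.INTER_CUBIC))
E
```

```text
time: 19.68
ee_pos: [450.2, -255.7, 42.4]
eef_rot: [0.999, 0.046, -0.001, -0.001]
wrist_force: [0.4, 0.3, 0.3]
gripper_width: 59.9
t 19.68 pos [ 450.2 -255.7   42.4] th 0.092 tilt [-0.002  0.001 -1.   ] F [0.4 0.3 0.3] w 59.9
shift cm [ 0.04  0.03 -0.01] turn 0.001 min rows 1 1
```

View pics/s7.png

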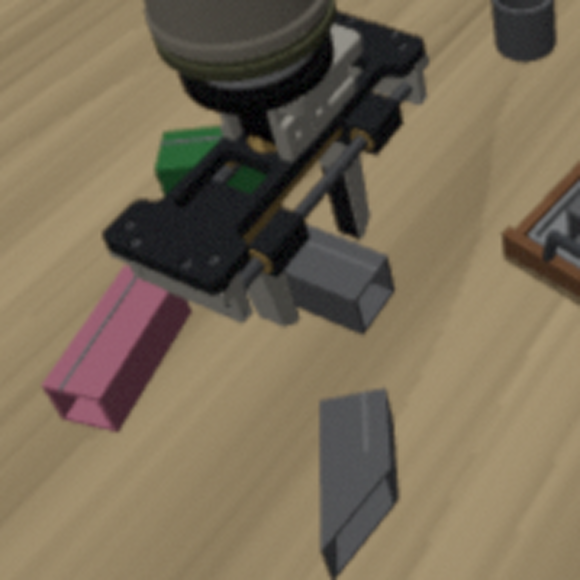

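Fingers straddle the grey square-cut tube (crop (330,275)). I'll grip and lift.

```bash
python3 -m jog '[[0,0,0,0,5],[0,0,0,0,4],[0,0,0,0,3],[0,0,0,0,3],[0,0,0,0,3],[0,0,0,0,3],[0,0,-0.5,0,3],[0,0,-1.5,0,3],[0,0,-2.5,0,3],[0,0,-2.5,0,3],[0,0,-1.5,0,3],[0,0,-0.5,0,3]]' 30;python3 go.py 661.5 -130 130 1.468
```

```text
time: 20.73
ee_pos: [452.2, -257.2, 137.0]
eef_rot: [0.999, 0.045, 0.002, 0.001]
wrist_force: [-0.2, -0.9, -2.2]
gripper_width: 34.5
t 20.73 pos [ 452.2 -257.2  137. ] th 0.091 tilt [ 0.004 -0.003 -1.   ] F [-0.2 -0.9 -2.2] w 34.5
shift cm [ 21.99 -10.78   0.74] turn -1.377 min rows 6 12
```

```bash
python3 -m jog '[[1,-0.5,0,0,3],[2,-1,0,0,3],[2.8,-1.4,0,0,3],[3.1,-1.5,0,0,3],[3.1,-1.5,0,0,3],[3.1,-1.5,0,0,3],[3,-1.4,0.2,0,3],[2.3,-1.2,0.3,0,3],[1.2,-0.6,0.2,0,3],[0.4,-0.2,0,-0.1,3],[0,0,0,-0.12,3],[0,0,0,-0.12,3]]';python3 -m jog '[[0,0,0,-0.12,3],[0,0,0,-0.12,3],[0,0,0,-0.12,3],[0,0,0,-0.12,3],[0,0,0,-0.12,3],[0,0,0,-0.12,3],[0,0,0,-0.12,3],[0,0,0,-0.12,3],[0,0,0,-0.08,3],[0,0,0,0,3],[0,0,0,0,3]]';python3 go.py 661.5 -130 56.5 1.468
```

```text
time: 21.73
ee_pos: [659.7, -127.0, 123.4]
eef_rot: [0.976, 0.217, -0.002, -0.001]
wrist_force: [0.1, 0.1, -2.3]
gripper_width: 34.2
time: 22.65
ee_pos: [659.5, -127.9, 124.5]
eef_rot: [0.742, 0.67, -0.001, -0.001]
wrist_force: [0.5, -0.2, -1.4]
gripper_width: 34.6
t 22.65 pos [ 659.5 -127.9  124.5] th 1.468 tilt [-0.003  0.001 -1.   ] F [ 0.5 -0.2 -1.4] w 34.6
shift cm [-0.19  0.24  6.8 ] turn 0.0 min rows 2 1
```

```bash
python3 - <<'E'
from h import *
from rig import get_image
for n in C: cv2.imwrite(f"pics/{n}8.png",get_image(n)[:,:,::-1])
E
```

```text
(no output)
```

View pics/scene8.png

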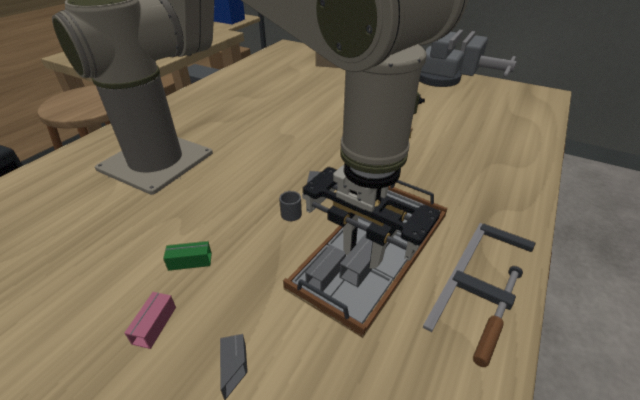

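The second tube is at (360,262), over the far slot and parallel to the first. I'll descend to just above contact.

```bash
python3 -m jog '[[-0.1,0.15,0.5,0,3],[-0.1,0.05,1.5,0,3],[0,0,1.7,0,3],[0,0,1.2,0,3],[0,0,0.6,0,3],[0,0,0.3,0,3],[0,0,0.2,0,3],[0,0,0.1,0,3],[0,0,0,0,3]]';python3 -m jog '[[0,0,0.1,0,3],[0,0,0.1,0,3],[0,0,0,0,3],[0,0,0,0,3]]';python3 go.py 661.5 -130 56 1.468
```

```text
time: 23.5
ee_pos: [662.5, -131.1, 66.4]
eef_rot: [0.742, 0.671, 0.0, 0.0]
wrist_force: [0.3, 0.4, -1.0]
gripper_width: 35.0
time: 23.83
ee_pos: [662.1, -131.0, 64.0]
eef_rot: [0.742, 0.671, 0.0, 0.0]
wrist_force: [0.6, -0.2, -2.2]
gripper_width: 34.4
t 23.83 pos [ 662.1 -131.    64. ] th 1.471 tilt [ 0. -0. -1.] F [ 0.6 -0.2 -2.2] w 34.4
shift cm [ 0.09 -0.07  0.8 ] turn 0.003 min rows 1 1
```

```bash
python3 -m jog '[[0,0,0.3,0,3],[0,0,0.2,0,3],[0,0,0,0,3],[0,0,0,0,3]]';python3 -m jog '[[0,0,0.1,0,3],[0,0,0.1,0,3],[0,0,0,0,3],[0,0,0,0,3]]'
```

```text
time: 24.17
ee_pos: [661.7, -130.9, 58.3]
eef_rot: [0.742, 0.671, -0.0, -0.0]
wrist_force: [-0.4, 0.4, -2.1]
gripper_width: 34.6
time: 24.5
ee_pos: [662.0, -131.0, 56.7]
eef_rot: [0.742, 0.671, -0.0, -0.0]
wrist_force: [0.2, -0.1, -2.0]
gripper_width: 34.5
```

```bash
python3 -m jog '[[0,0,0.1,0,3],[0,0,0.0,0,3],[0,0,0,0,3]]';python3 -m jog '[[0,0,0.1,0,3],[0,0,0,0,3],[0,0,0,0,3]]';python3 -m jog '[[0,0,0.05,0,3],[0,0,0,0,3],[0,0,0,0,3]]'
```

```text
time: 24.75
ee_pos: [662.2, -131.0, 56.4]
eef_rot: [0.742, 0.671, 0.0, 0.0]
wrist_force: [-3.6, 0.8, 5.6]
gripper_width: 35.1
time: 25.0
ee_pos: [662.2, -131.0, 56.4]
eef_rot: [0.742, 0.671, 0.0, 0.0]
wrist_force: [-7.3, 2.1, 12.2]
gripper_width: 34.7
time: 25.25
ee_pos: [662.2, -131.0, 56.4]
eef_rot: [0.742, 0.671, 0.0, 0.0]
wrist_force: [-9.4, 2.5, 16.1]
gripper_width: 34.9
```

```bash
python3 -m jog '[[0,0,-0.15,0,3.3],[0,0,0,0,3.8],[0,0,0,0,4.4],[0,0,0,0,4.8],[0,0,0,0,4.8],[0,0,-0.5,0,4.8],[0,0,-1.5,0,4.8],[0,0,-3,0,4.8],[0,0,-3,0,4.8],[0,0,-2,0,4.8],[0,0,-0.5,0,4.8],[0,0,0,0,4.8]]';python3 go.py 434.3 -2.7 125 1.468
python3 - <<'E'
from h import *
from rig import get_image
for n in C: cv2.imwrite(f"pics/{n}9.png",get_image(n)[:,:,::-1])
E
```

```text
time: 26.25
ee_pos: [663.9, -131.5, 164.9]
eef_rot: [0.742, 0.671, 0.002, 0.003]
wrist_force: [0.9, -0.8, 0.2]
gripper_width: 47.8
t 26.25 pos [ 663.9 -131.5  164.9] th 1.471 tilt [ 0.006 -0.002 -1.   ] F [ 0.9 -0.8  0.2] w 47.8
shift cm [ 10.53 -24.15   3.83] turn 0.003 min rows 7 1
```

View pics/scene9.png

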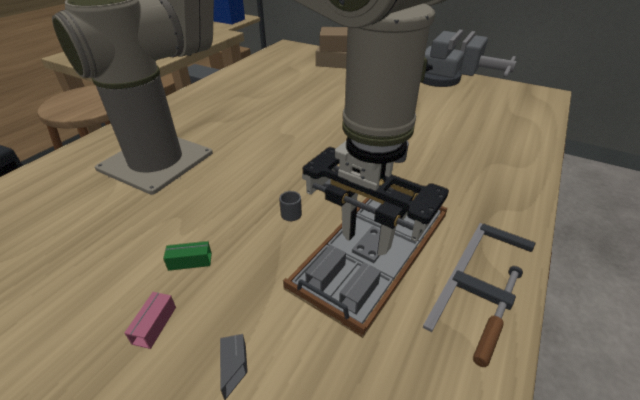

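Both tubes lie in their slots at (326,269) and (360,288). Now the sleeve at (291,206).

```bash
python3 -m jog '[[0.5,-1,0,0,6],[0.9,-2,0,0,7],[1.3,-3,0,0,7.5],[1.3,-3,0,0,7.5],[1.3,-3,0,0,7.5],[1.3,-3,0.5,0,7.5],[1.3,-3,0.9,0,7.5],[1.2,-2.8,1,0,7.5],[0.8,-1.9,0.8,0,7.5],[0.4,-1,0.6,0,7.5],[0.2,-0.45,0,0,7.5],[0,0,0,0,7.5]]';python3 -m jog '[[0,0,0,0,7.5],[0,0,0,0,7.5]]';python3 go.py 434.3 -2.7 45 1.468
```

```text
time: 27.35
ee_pos: [430.4, -1.8, 121.1]
eef_rot: [0.741, 0.671, -0.001, -0.001]
wrist_force: [0.3, 0.5, 0.4]
gripper_width: 75.0
time: 27.52
ee_pos: [433.0, -2.8, 123.1]
eef_rot: [0.742, 0.671, 0.0, 0.0]
wrist_force: [-0.2, -0.2, 0.4]
gripper_width: 75.1
t 27.52 pos [433.   -2.8 123.1] th 1.471 tilt [ 0.001 -0.    -1.   ] F [-0.2 -0.2  0.4] w 75.1
shift cm [0.02 0.12 7.81] turn 0.003 min rows 2 1
```

```bash
python3 go.py; python3 -m jog '[[0,0.1,1,0,7.5],[0,0,2,0,7.5],[0,0,2,0,7.5],[0,0,1.5,0,7.5],[0,0,0.8,0,7.5],[0,0,0.5,0,7.5],[0,0,0,0,7.5]]';python3 go.py 434.3 -2.7 45 1.468
python3 - <<'E'
from h import *
from rig import get_image
im=get_image("scene")[:,:,::-1]
cv2.imwrite("pics/s10.png",cv2.resize(im[100:270,210:390],None,fx=3.4,fy=3.4,interpolation=cv2.INTER_CUBIC))
E
```

```text
t 27.52 pos [433.   -2.8 123.1] th 1.471 tilt [ 0.001 -0.    -1.   ] F [-0.2 -0.2  0.4] w 75.1
time: 28.1
ee_pos: [432.7, -2.6, 43.7]
eef_rot: [0.742, 0.671, -0.001, -0.001]
wrist_force: [0.3, -0.2, 0.5]
gripper_width: 74.9
t 28.10 pos [432.7  -2.6  43.7] th 1.470 tilt [-0.002  0.    -1.   ] F [ 0.3 -0.2  0.5] w 74.9
shift cm [ 0.    0.16 -0.13] turn 0.002 min rows 1 1
```

View pics/s10.png

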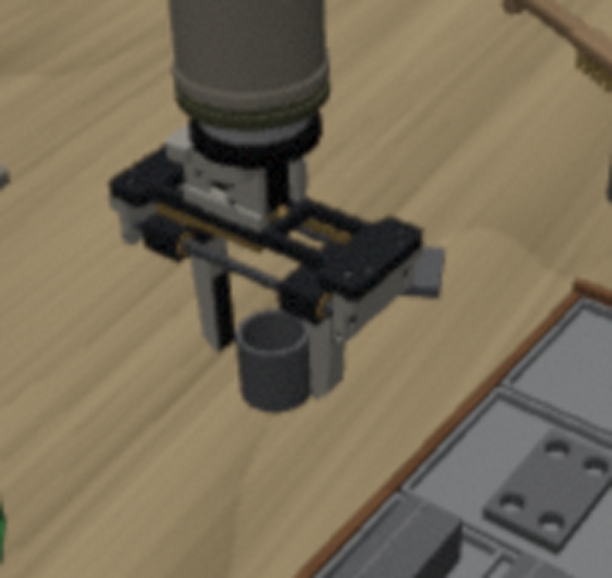

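The sleeve sits between the fingertips (crop (218,345) and (325,390), sleeve (273,362)). I'll grip and lift.

```bash
python3 -m jog '[[0,0.1,0,0,7],[0,0,0,0,6],[0,0,0,0,5],[0,0,0,0,4.4],[0,0,0,0,4.4],[0,0,0,0,4.4],[0,0,0,0,4.4],[0,0,-0.5,0,4.4],[0,0,-1.5,0,4.4],[0,0,-2.5,0,4.4],[0,0,-2.5,0,4.4],[0,0,-1,0,4.4]]' 25;python3 -m jog '[[0,0,0,0,4.4]]';python3 go.py 648.3 101 125 1.468
```

```text
time: 29.15
ee_pos: [435.5, -2.7, 127.8]
eef_rot: [0.742, 0.671, 0.001, 0.001]
wrist_force: [0.5, -0.1, -0.7]
gripper_width: 48.5
time: 29.23
ee_pos: [436.1, -2.8, 127.4]
eef_rot: [0.742, 0.671, 0.002, 0.002]
wrist_force: [-0.7, -0.8, -1.3]
gripper_width: 48.3
t 29.23 pos [436.1  -2.8 127.4] th 1.471 tilt [ 0.005 -0.001 -1.   ] F [-0.7 -0.8 -1.3] w 48.3
shift cm [12.45 20.08  0.34] turn 0.003 min rows 6 1
```

```bash
python3 -m jog '[[0.5,0.8,0,0,4.4],[1.1,1.7,0,0,4.4],[1.6,2.6,0,0,4.4],[1.8,2.9,0,0,4.4],[1.8,2.9,0,0,4.4],[1.8,2.9,0,0,4.4],[1.7,2.8,0,0,4.4],[1.2,2,0,0,4.4],[0.7,1.1,0,0,4.4],[0.25,0.35,0,0,4.4],[0,0,0,0,4.4],[0,0,0,0,4.4]]';python3 go.py 648.3 101 58 1.468
python3 - <<'E'
from h import *
from rig import get_image
for n in C:
    im=get_image(n)[:,:,::-1];cv2.imwrite(f"pics/{n}11.png",im)
cv2.imwrite("pics/s11.png",cv2.resize(cv2.imread("pics/scene11.png")[120:280,300:480],None,fx=3.4,fy=3.4,interpolation=cv2.INTER_CUBIC))
E
```

```text
time: 30.23
ee_pos: [644.8, 101.0, 123.0]
eef_rot: [0.742, 0.671, -0.001, -0.001]
wrist_force: [0.9, 0.8, -2.3]
gripper_width: 48.3
t 30.23 pos [644.8 101.  123. ] th 1.471 tilt [-0.003 -0.    -1.   ] F [ 0.9  0.8 -2.3] w 48.3
shift cm [0.04 0.37 6.49] turn 0.003 min rows 2 1
```

View pics/s11.png

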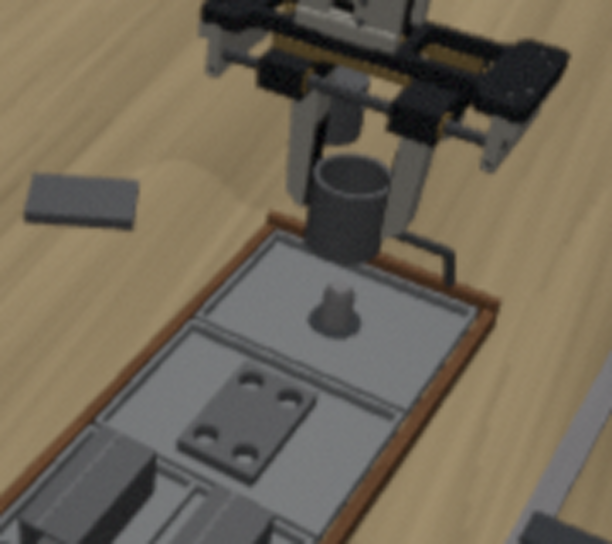

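The sleeve (crop (347,215)) is over the post (crop (337,310)). Descending in two stages with a force check.

```bash
python3 -m jog '[[0,0.2,0.5,0,4.4],[0,0.1,1,0,4.4],[0,0,1,0,4.4],[0,0,0.8,0,4.4],[0,0,0.5,0,4.4],[0,0,0.3,0,4.4],[0,0,0.2,0,4.4],[0,0,0,0,4.4]]';python3 go.py 648.3 101 57 1.468
```

```text
time: 31.0
ee_pos: [648.9, 101.0, 81.1]
eef_rot: [0.742, 0.671, -0.0, -0.0]
wrist_force: [-0.2, 0.4, -1.5]
gripper_width: 48.3
t 31.00 pos [648.9 101.   81.1] th 1.471 tilt [-0.001 -0.    -1.   ] F [-0.2  0.4 -1.5] w 48.3
shift cm [-0.   -0.05  2.42] turn 0.003 min rows 1 1
```

```bash
python3 -m jog '[[0,0,0.5,0,4.4],[0,0,0.5,0,4.4],[0,0,0.4,0,4.4],[0,0,0.3,0,4.4],[0,0,0.2,0,4.4],[0,0,0,0,4.4],[0,0,0,0,4.4]]';python3 -m jog '[[0,0,0.1,0,4.4],[0,0,0.1,0,4.4],[0,0,0,0,4.4],[0,0,0,0,4.4]]';python3 -m jog '[[0,0,0.1,0,4.4],[0,0,0,0,4.4],[0,0,0,0,4.4]]'
```

```text
time: 31.58
ee_pos: [649.0, 101.0, 62.6]
eef_rot: [0.742, 0.671, -0.0, -0.0]
wrist_force: [-0.7, 0.0, -2.4]
gripper_width: 48.2
time: 31.92
ee_pos: [649.1, 101.0, 60.8]
eef_rot: [0.742, 0.671, 0.0, 0.0]
wrist_force: [-0.7, -0.4, -1.5]
gripper_width: 48.3
time: 32.17
ee_pos: [649.0, 101.0, 59.7]
eef_rot: [0.742, 0.671, -0.0, -0.0]
wrist_force: [-0.3, -0.2, -2.3]
gripper_width: 48.4
```

```bash
python3 -m jog '[[0,0,0.1,0,4.4],[0,0,0.05,0,4.4],[0,0,0,0,4.4],[0,0,0,0,4.4]]';python3 -m jog '[[0,0,0.1,0,4.4],[0,0,0,0,4.4],[0,0,0,0,4.4]]';python3 -m jog '[[0,0,0.05,0,4.4],[0,0,0,0,4.4],[0,0,0,0,4.4]]'
```

```text
time: 32.5
ee_pos: [649.0, 101.0, 58.2]
eef_rot: [0.742, 0.671, -0.0, -0.0]
wrist_force: [-0.4, 0.8, -2.0]
gripper_width: 48.5
time: 32.75
ee_pos: [649.2, 101.0, 57.3]
eef_rot: [0.742, 0.671, 0.0, 0.0]
wrist_force: [0.5, -0.0, -1.4]
gripper_width: 48.4
time: 33.0
ee_pos: [649.3, 101.0, 57.3]
eef_rot: [0.742, 0.671, 0.0, 0.0]
wrist_force: [-2.2, -0.1, 4.4]
gripper_width: 47.9
```

Floor contact. Release and rise clear.

```bash
python3 -m jog '[[0,0,0,0,4.8],[0,0,0,0,5.2],[0,0,0,0,5.8],[0,0,0,0,6.5],[0,0,0,0,6.5],[0,0,-0.5,0,6.5],[0,0,-1.5,0,6.5],[0,0,-3,0,6.5],[0,0,-3,0,6.5],[0,0,-3,0,6.5],[0,0,-1,0,6.5],[0,0,0,0,6.5]]'; python3 go.py 450 -100 200 1.468
```

```text
time: 34.0
ee_pos: [651.9, 101.2, 182.8]
eef_rot: [0.742, 0.671, 0.003, 0.003]
wrist_force: [-0.5, 0.1, -0.2]
gripper_width: 65.2
t 34.00 pos [651.9 101.2 182.8] th 1.471 tilt [ 0.009  0.001 -1.   ] F [-0.5  0.1 -0.2] w 65.2
shift cm [-22.03 -18.06  -1.91] turn 0.003 min rows 7 1
```

Moving the arm aside for an unobstructed final look.

```bash
python3 -m jog '[[0,-1,-0.5,0,6.5],[0,-2,-0.5,0,6.5],[0,-3,-0.5,0,6.5],[0,-3,-0.5,0,6.5],[0,-3,-0.5,0,6.5],[0,-3,-0.5,0,6.5],[0,-3,0,0,6.5],[0,-3,0,0,6.5],[0,-2,0,0,6.5],[0,-1,0,0,6.5],[0,0,0,0,6.5],[0,0,0,0,6.5]]' >/dev/null; python3 go.py
python3 - <<'E'
from h import *
from rig import get_image
g=lambda im:np.clip(255*(im/255.)**0.55,0,255).astype(np.uint8)
for n in C: cv2.imwrite(f"pics/{n}12.png",get_image(n)[:,:,::-1])
s=cv2.imread("pics/scene12.png");t=cv2.imread("pics/top12.png")
a=cv2.resize(g(s[110:330,270:470]),(540,594),interpolation=cv2.INTER_CUBIC)
cv2.imwrite("pics/f_s.png",a)
cv2.imwrite("pics/f_t.png",cv2.resize(g(t[85:300,150:520]),None,fx=2.15,fy=2.15,interpolation=cv2.INTER_CUBIC))
E
```

```text
t 35.00 pos [409.9 124.9 205.9] th 1.471 tilt [-0.001 -0.    -1.   ] F [-0.   0.6  0.6] w 65.1
```

View pics/f_s.png

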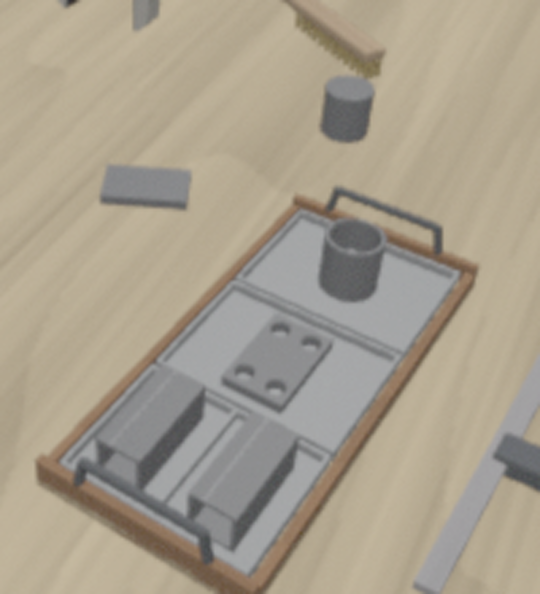

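View pics/f_t.png

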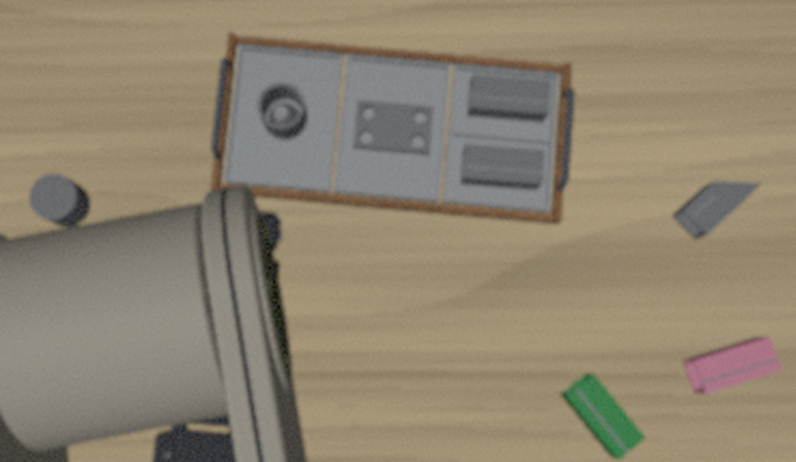

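Both views agree. The post is visible inside the sleeve's bore (top crop (283,110)), the plate lies flat in the middle bay (393,127), and the tubes lie in the two slots (508,97) and (503,165). The decoys haven't moved.

```bash
python3 -c "
from rig import hand_in
print(hand_in())"
```

```text
the job is handed in; nothing more can be done
None
```

The kit is done and handed in at about 35 s of the 96 s allowed. The holed plate lies flat in the plain bay, one square-cut tube lies in each slot, and the sleeve stands over the post. I lowered each part until the wrist force showed floor contact before letting go, and the highest force I read was about 16 N vertically.

**Last checks:** both cameras, with the arm clear of the tray, show all four parts in place, and the post is visible in the sleeve's bore. The plain plate, mitred tube, slug and the green and pink tubes were never touched. They look unmoved in the final pictures, though the arm hid the plain plate from the top camera, so I could only check it in the scene view.

**Disagreement:** the two cameras differed by about 5 mm on the tray's position along x and 1–2 mm on the parts. I used joint fits of both views, and the clearances easily covered the difference.

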